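# Catch float bowls from the chute and weigh them

## Robot

A 6-joint arm with a two-finger parallel gripper is mounted at the origin on the work surface. World frame = base frame: x ahead of the robot, y to its left, z up, the work surface at z = 0. Lengths are in m, angles in degrees, forces in N, time in s.
With the tool pointing down it reaches from about 0.375 to 0.9 m from the base axis. Payload 3.1 kg.
Tool frame: the origin (TCP) lies on the centre line of the jaws, within the pads' length; the fingertips stand 25 mm ahead of it and the grasp point (between the pads) lies 6 mm ahead of it; y points along the fingers, x is the direction in which the jaws open and shut, and the axes are right-handed (so a half turn about y gives the same grasp; the last joint's range is limited). The gripper opens to 87 mm and grips with 3 to 60 N. Pads are 19 mm wide; open, the fingers measure 117 mm over their backs; the gripper's body (75 mm by 190 mm) begins 51 mm behind the grasp point.
Start: joints at [60.075, 30.224, 82.088, -0, 67.689, -10.227], TCP at [0.211, 0.588, 0.248] pointing down, gripper open.
Joint ranges: [-176.69, 176.69], [-43.24, 126.21], [12.49, 139.97], [-82, 262], [0, 151.66], [-163.58, 163.58]. Speed limits (degrees/s): [159.86, 159.86, 180, 180, 180, 180].

## Interface

Orientations are given as a 3x3 rotation matrix whose columns are the frame's x, y, z axes.
In Python, from rig import * gives the robot as it stands.
- The arm moves only by the tool play_rows, never from a script. Its argument "commands" is a list of rows, each a list of 2 entries, a list of its own where there are three numbers: the shift along the world's x, y, z in m, then the turn, a rotation vector about the world's x, y, z in rad. A call has 1 to 10 rows; each row is the pose to reach, as a shift and turn from the pose commanded when the call began; what a row does not reach only later rows make up. A row lasts 1/8 s, in which the tool goes at most 62.5 mm and 10.7 degrees, less where a joint would pass 70% of its speed; a pose out of reach is approached as far as the arm can. A call with a gripper value outside its range is refused whole. "gripper" is the finger opening in m, from 0 to 0.087, set as the call begins (left out, the last holds). The fingers move at their own pace and stop on an object; the grip force is fixed at half the most. Time passes only in rows, so rows that repeat a pose let the fingers close. It gives the time, the measured TCP pose, the force and the opening at its end, in the units of the state.
- read_state(): the state, without advancing time (a new reading comes with each control period).
- capture(name): name is "side" or "top"; returns a dict with "frame" (400x640x3 uint8, red, green, blue), "depth" (400x640 float32, m along the optical axis (not along the pixel's ray), 0 where there is no reading), "mtx" (3x3 intrinsics, pixels), "cam_to_world" (4x4, takes a point from camera to world coordinates). Camera axes: x right, y down, z forward; pixel columns grow to the right and rows downward; lengths in m; the calibration is good to about 2 mm. A picture is of the moment at which its call begins.
- hand_in(): hands the job in, once; it reports no verdict.
The state is a dict: "time_s": time; "joint_positions": joint angles; "qvel": joint speeds; "tau": joint torques, N m; "position": TCP position; "tcp_rot": TCP orientation; "force": force on the tool from outside, world axes, zero at the start; "moment": the same for the moment, N m; "opening": opening from 0.0 (shut) to 1.0 (fully open).
Only numpy, scipy, OpenCV 4.12 (cv2) and the standard library are available. Lean on these libraries where they do the work, as an engineer would, in place of code of your own. Each camera call takes 0.05 s, during which the arm holds its last target. There are 200 camera calls.

## Task

Pick up the catch pan by its handle and, holding it off the bench under the lip of the chute, push the feeder's paddle back with the pan's far wall so that the gate lifts and all three float bowls slide into the pan, none dropping on the bench. Let the gate fall shut again, then set the pan with the bowls in it down gently in the middle of the scale's plate and let go. Leave the other things on the bench where they are.

Things in the scene. Friction and masses are not known exactly. Their poses are not given: they have to be found in the camera images.
- feeder: fixed feeder: a polished steel chute 224 mm long, 66 mm wide inside with 40 mm side walls that begin 25 mm up from its lip, sloping 30 degrees down along the feeder's -x (towards the robot), on posts. Origin on the bench straight under the chute's lower lip; the lip is 165 mm above it. x points back under the rising chute. Posts and base begin 80 mm behind the lip
- gate (a joint): hinged gate lever of the feeder, pivoting about the lip (axis along feeder y, 165 mm up). 0 = shut (sprung and weighted shut), 0.85 rad = against its stop. Pushing its paddle along feeder +x lifts the gate plate, 70 mm up the chute, off the chute floor; the bowls can pass at about 0.5 rad, freely from 0.65. It takes about 2 N at the paddle
- paddle (a point): middle of the front face of the paddle, the steel plate 104 mm wide (feeder y) and 47 mm tall that hangs 30 to 77 mm below the lip on the gate lever (shut: upright, this point 113 mm above the bench). It swings back (+x) and up about the lip as the gate opens
- pan: loose aluminium catch pan, open topped, 140 (x) x 130 (y) x 68 mm tall, walls and floor 4 mm, with a straight black handle along its -x side. Origin: centre of its underside; z up. About 150 g. A pan standing on the bench is too low to touch the paddle
- pan_grip (a point): grip point on the pan's handle, 103 mm from the pan's origin along its -x, 48 mm above its underside. The handle is 22 mm wide (pan y), 36 mm tall (30 to 66 mm above the underside), flat sided, and sticks out 85 mm from the pan's wall
- scale: fixed low bench scale with a bare steel weighing plate 220 x 220 mm whose top is 38 mm above the bench; a lower display box (28 mm tall) sticks out 65 mm beyond the plate at its -x side. Origin on the bench under the middle of the plate
- bowl1: loose die-cast float bowl (a chunky aluminium casting, flange 60 mm across the chute x 46 mm along it, 32 mm tall with its boss, about 45 g), number 1 in the queue from the gate, lying in the chute. Origin: middle of the casting
- bowl2: loose die-cast float bowl (a chunky aluminium casting, flange 60 mm across the chute x 46 mm along it, 32 mm tall with its boss, about 45 g), number 2 in the queue from the gate, lying in the chute. Origin: middle of the casting
- bowl3: loose die-cast float bowl (a chunky aluminium casting, flange 60 mm across the chute x 46 mm along it, 32 mm tall with its boss, about 45 g), number 3 in the queue from the gate, lying in the chute. Origin: middle of the casting
- spray_can: bystander: spray can, 66 mm across, 190 mm tall
- screw_jar: bystander: jar, 76 mm across, 100 mm tall
- wrench: bystander: wrench lying flat, 180 mm long, may lie in front of the feeder, under the space where the pan works
Not all that is in view belongs to the job. Leave any orange look-alike of the bowl3 alone. Leave any black or green look-alike of the bowl1 alone.

How it is judged:
By the outcome, as a careful person would: the job done as asked, in the order asked, and still so for the second after the job is handed in, with the robot touching nothing.
It also fails if it takes over 56 s, if anything falls off the work surface, if the arm or the gripper's body presses on something with over 40 N, if the wrist force passes 120 N, or if a joint passes its speed limit or range.

## Working session

There is one attempt and no reset: what is moved stays moved. The work goes in short steps, Python scripts to look and compute and a tool call to move; the robot and the scene stay as the last step left them, time stands still between calls to the robot, and variables do not carry over. Pictures are saved under pics/ and viewed, about 8 in all and at most 12, crops included, and the job is handed in when it is done.

Besides the shell and the picture viewer there is one more tool, called after "Request:" as name(argument=value, ...), one argument or row to a line, values as JSON. play_rows: Moves the arm, as the interface text tells. Its arguments: {"type":"object","properties":{"commands":{"type":"array"},"gripper":{"type":"number"}},"required":["commands"]}

```bash
mkdir -p pics; cat > h.py <<'E'
from rig import *
import numpy as np, cv2
def grab(n,f=None):
    c=capture(n)
    if f: cv2.imwrite('pics/'+f,c["frame"][:,:,::-1])
    d=c["depth"]; K=c["mtx"]; v,u=np.mgrid[:400,:640]
    P=np.stack([(u-K[0][2])/K[0][0]*d,(v-K[1][2])/K[1][1]*d,d],-1)
    T=np.array(c["cam_to_world"]); W=P@T[:3,:3].T+T[:3,3]; W[d==0]=np.nan
    return c["frame"],W
E
python3 - <<'E'
from h import *
for n in("top","side"):
    f,W=grab(n,n+'0.png'); np.save(n+'W.npy',W); np.save(n+'F.npy',f)
print(read_state())
E
```

```text
{'time_s': 0.1, 'joint_positions': array([ 6.00767913e+01,  3.02720592e+01,  8.21492501e+01, -8.73524579e-04,
        6.76889187e+01, -1.02259731e+01]), 'qvel': array([ 0.10733694, -0.12167124, -0.17320073, -0.04876247,  0.03049254,
       -0.02361308]), 'tau': array([ 1.92675834e-04, -4.40987062e+01, -1.77151662e+01,  6.35313825e-02,
        5.33674587e-02, -2.00967861e-05]), 'position': array([0.21030927, 0.58790527, 0.24668524]), 'tcp_rot': array([[ 3.37043474e-01, -9.47461936e-04, -9.41488608e-01],
       [ 9.41487176e-01, -1.67441811e-03,  3.37044647e-01],
       [-1.89578255e-03, -9.99998149e-01,  3.27671564e-04]]), 'force': array([-0.26750965, -0.81650178, -0.15964508]), 'moment': array([ 0.0014113 , -0.06356707, -0.03572181]), 'opening': 0.9982352120157597}
```

View pics/top0.png

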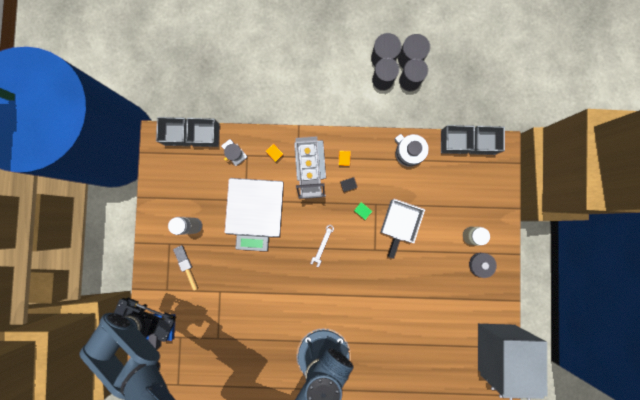

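View pics/side0.png

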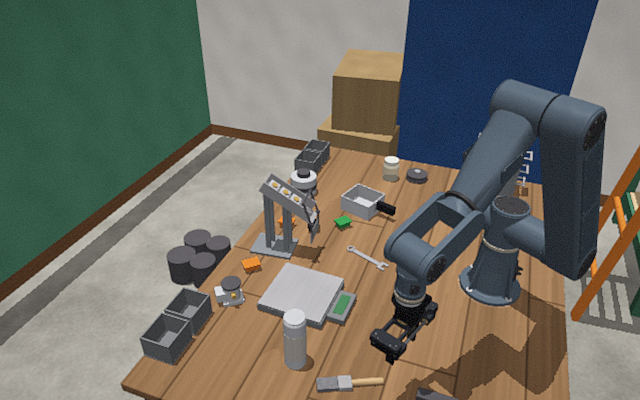

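The top view shows the feeder at about (310,165), the pan at (403,222) with its handle end at (393,255), the scale plate at (254,208), and the wrench at (322,245). In the image, +x is up and +y is left.

```bash
python3 - <<'E'
from h import *
F=np.load('topF.npy');W=np.load('topW.npy');S=np.load('sideW.npy')
def rect(m,name):
    p=W[m][:,:2]; r=cv2.minAreaRect((p*1000).astype(np.float32)); print(name,len(p),r, 'z',np.nanmedian(W[m][:,2]), 'mean',p.mean(0))
v,u=np.mgrid[:400,:640]
box=lambda a,b,c,d:(u>=a)&(u<=c)&(v>=b)&(v<=d)
z=W[...,2]
dark=F.max(2)<70
rect(box(222,175,286,238)&(z>.03)&(z<.05),'plate')
rect(box(378,195,430,262)&(z>.054)&(z<.08)&~dark,'panrim')
rect(box(378,225,430,262)&(z>.03)&dark,'handle')
rect(box(290,130,330,203)&(z>.14),'chute')
for q in [(310,v) for v in range(135,204,3)]: print(q,W[q[1],q[0]].round(3))
for q in [(u,165) for u in range(290,332,3)]: print(q,W[q[1],q[0]].round(3))
for q in [(u,190) for u in range(290,332,3)]: print(q,W[q[1],q[0]].round(3))
big=cv2.resize(F[120:270,280:440],None,fx=5,fy=5,interpolation=cv2.INTER_CUBIC)[:,:,::-1]
cv2.imwrite('pics/c.png',big[:600])
E
```

```text
plate 2978 ((586.4063110351562, 297.7286682128906), (221.46160888671875, 239.69424438476562), 88.02490234375) z 0.03836425032766655 mean [0.59021627 0.29691672]
panrim 259 ((514.716064453125, -292.37060546875), (132.13272094726562, 224.89553833007812), 73.07904052734375) z 0.06748697679640636 mean [ 0.53455434 -0.30203248]
handle 104 ((445.0687255859375, -266.7651062011719), (16.81568145751953, 73.45706939697266), 72.2970199584961) z 0.06647679087802627 mean [ 0.44640722 -0.26518087]
chute 1339 ((730.4647216796875, 65.78289794921875), (205.8045196533203, 97.54547882080078), 2.1317696571350098) z 0.2531134271308628 mean [0.72881254 0.0704885 ]
(310, 135) [0.902 0.08  0.007]
(310, 138) [0.825 0.067 0.289]
(310, 141) [0.811 0.066 0.308]
(310, 144) [0.805 0.067 0.287]
(310, 147) [0.795 0.066 0.287]
(310, 150) [0.783 0.066 0.293]
(310, 153) [0.777 0.066 0.272]
(310, 156) [0.769 0.067 0.256]
(310, 159) [0.757 0.066 0.264]
(310, 162) [0.747 0.066 0.266]
(310, 165) [0.737 0.065 0.262]
(310, 168) [0.731 0.066 0.229]
(310, 171) [0.718 0.066 0.241]
(310, 174) [0.708 0.065 0.243]
(310, 177) [0.6
[... 437 characters left out ...]
0.736 0.083 0.26 ]
(308, 165) [0.737 0.073 0.259]
(311, 165) [0.738 0.062 0.254]
(314, 165) [0.739 0.052 0.252]
(317, 165) [0.742 0.042 0.234]
(320, 165) [0.776 0.034 0.011]
(323, 165) [0.776 0.022 0.014]
(326, 165) [0.779 0.009 0.001]
(329, 165) [ 0.78  -0.003 -0.004]
(290, 190) [nan nan nan]
(293, 190) [0.67  0.144 0.001]
(296, 190) [0.67  0.131 0.007]
(299, 190) [0.67  0.119 0.002]
(302, 190) [0.656 0.095 0.181]
(305, 190) [0.656 0.084 0.182]
(308, 190) [0.657 0.074 0.175]
(311, 190) [0.657 0.062 0.178]
(314, 190) [0.658 0.051 0.171]
(317, 190) [0.658 0.04  0.176]
(320, 190) [0.654 0.029 0.224]
(323, 190) [0.654 0.018 0.22 ]
(326, 190) [0.674 0.006 0.001]
(329, 190) [ 0.674 -0.006  0.006]
```

View pics/c.png

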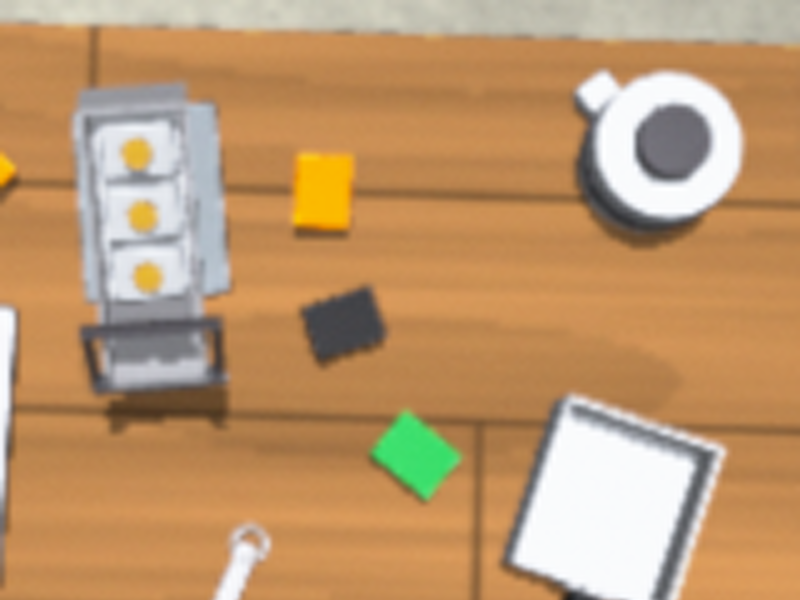

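```bash
python3 - <<'E'
from h import *
F=np.load('topF.npy').astype(int);W=np.load('topW.npy');z=W[...,2]
v,u=np.mgrid[:400,:640]
box=lambda a,b,c,d:(u>=a)&(u<=c)&(v>=b)&(v<=d)
# pan
p=W[box(375,195,432,265)&(z>.05)&(z<.085)][:,:2]
for it in range(1):
    best=[]
    for a in np.arange(-30,-5,.5):
        t=np.radians(a);e=np.array([np.cos(t),np.sin(t)]);n=np.array([-e[1],e[0]])
        s=p@e;w=p@n
        fx=np.percentile(s,99.5); c=fx-.07
        rim=s>c-.072; lo,hi=np.percentile(w[rim],[1,99]);wc=(lo+hi)/2
        h=s<c-.08
        best.append((hi-lo,a,c*e+wc*n,np.ptp(s),hi-lo,w[h].mean()-wc,np.polyfit(s[h],w[h],1)[0]))
    for b in sorted(best,key=lambda b:b[0])[:6]: print(b)
# chute edges
m=box(292,130,330,200)&(z>.14)
q=W[m]
for x in np.arange(.63,.84,.015):
    s=q[(q[:,0]>=x)&(q[:,0]<x+.015)]
    if len(s): print(round(x,3),len(s),s[:,1].min().round(4),s[:,1].max().round(4),((s[:,1].min()+s[:,1].max())/2).round(4),np.median(s[:,2]).round(3))
# bosses (orange)
o=box(292,130,330,200)&(F[...,0]>170)&(F[...,2]<130)&(z>.15)
n,l=cv2.connectedComponents(o.astype(np.uint8))
for i in range(1,n): print('boss',(l==i).sum(),W[l==i].mean(0))
# plate
pl=box(222,175,286,238)&(z>.025)&(z<.055)&(F.min(2)>150)
r=cv2.minAreaRect((W[pl][:,:2]*1000).astype(np.float32));print('plate',r)
# side view: front-of-feeder points
S=np.load('sideW.npy'); m=(S[...,0]>.58)&(S[...,0]<.9)&(abs(S[...,1]-.066)<.09)&(S[...,2]>.07)
q=S[m]; 
pd=q[(q[:,2]<.13)&(q[:,2]>.09)]; print('paddle-ish',len(pd),np.percentile(pd,[2,10,50,90,98],axis=0).round(3).tolist())
for x in np.arange(.60,.72,.01):
    s=q[(q[:,0]>=x)&(q[:,0]<x+.01)]
    if len(s): print(round(x,3),len(s),'y',s[:,1].min().round(3),s[:,1].max().round(3),'z',s[:,2].min().round(3),s[:,2].max().round(3))
E
```

```text
(np.float64(0.13122622322144722), np.float64(-17.5), array([ 0.5545844 , -0.30461805]), np.float64(0.22474957676617707), np.float64(0.13122622322144722), np.float64(0.0009314510939885251), np.float64(-0.0002757957109800665))
(np.float64(0.13143800812428316), np.float64(-17.0), array([ 0.55487901, -0.30463617]), np.float64(0.2248769812942895), np.float64(0.13143800812428316), np.float64(0.0018885940521474742), np.float64(-0.008060328595998105))
(np.float64(0.13170963028576432), np.float64(-16.5), array([ 0.55517956, -0.3044288 ]), np.float64(0.225021413909556), np.float64(0.13170963028576432), np.float64(0.002632716792251688), np.float64(-0.015845691508335865))
(np.float64(0.13199414482861063), np.float64(-18.0), array([ 0.55470672, -0.30465581]), np.float64(0.22460505668764053), np.float64(0.13199414482861063), np.float64(-9.646247142411357e-05), np.float64(0.007508708774208992))
(np.float64(0.13214637460723705), np.float64(-16.0), array([ 0.55569693, -0.30450315]), np.float64(0.2252226169903077), np.float64(0.13214637460723705), np.float64(0.003587235251292259), np.float64(-0.022824
[... 797 characters left out ...]
07625229 0.28672096]
boss 22 [0.74329347 0.07217479 0.26507805]
boss 21 [0.70414615 0.0686873  0.24183368]
plate ((584.9097290039062, 297.83782958984375), (221.4239959716797, 244.22718811035156), 88.07122802734375)
paddle-ish 233 [[0.632, 0.018, 0.091], [0.634, 0.046, 0.095], [0.741, 0.092, 0.111], [0.814, 0.11, 0.126], [0.82, 0.117, 0.129]]
0.62 6 y 0.103 0.117 z 0.104 0.173
0.63 128 y 0.019 0.124 z 0.084 0.215
0.64 100 y 0.007 0.117 z 0.084 0.217
0.65 92 y 0.017 0.122 z 0.162 0.26
0.66 108 y 0.015 0.122 z 0.171 0.26
0.67 95 y 0.015 0.111 z 0.179 0.261
0.68 59 y 0.03 0.114 z 0.182 0.242
0.69 70 y 0.027 0.112 z 0.186 0.248
0.7 82 y 0.025 0.117 z 0.202 0.254
0.71 67 y 0.03 0.114 z 0.207 0.259
```

Request:
play_rows(
  commands=[
    [[0.015,-0.025,0],[0,0,0]],
    [[0.045,-0.075,0],[0,0,0]],
    [[0.075,-0.13,0],[0,0,0]],
    [[0.105,-0.185,0],[0,0,0]],
    [[0.135,-0.24,0],[0,0,0]],
    [[0.165,-0.295,0],[0,0,0]],
    [[0.195,-0.35,0],[0,0,0]],
    [[0.225,-0.405,0],[0,0,0]],
    [[0.25,-0.455,0],[0,0,0]],
    [[0.265,-0.51,0],[0,0,0]],
  ],
  gripper=0.087,
)

```text
time_s: 1.35
position: [0.4768, 0.0765, 0.2475]
tcp_rot: [[0.337, 0.001, -0.941], [0.941, 0.0, 0.337], [0.0, -1.0, -0.001]]
force: [0.4, -0.3, -0.4]
opening: 0.999
```

Request:
play_rows(
  commands=[
    [[0,-0.05,0],[0,0,0.005]],
    [[0,-0.1,0],[0,0,0.01]],
    [[-0.005,-0.15,0],[0,0,0.02]],
    [[-0.01,-0.2,0],[0,0,0.025]],
    [[-0.012,-0.25,-0.01],[0,0,0.03]],
    [[-0.015,-0.3,-0.03],[0,0,0.038]],
    [[-0.018,-0.335,-0.05],[0,0,0.038]],
    [[-0.018,-0.35,-0.065],[0,0,0.038]],
    [[-0.018,-0.351,-0.075],[0,0,0.038]],
    [[-0.018,-0.351,-0.075],[0,0,0.038]],
  ],
)

```text
time_s: 2.6
position: [0.4571, -0.2707, 0.1718]
tcp_rot: [[0.3, -0.002, -0.954], [0.954, 0.002, 0.3], [0.002, -1.0, 0.003]]
force: [0.1, 0.5, -0.5]
opening: 1.001
```

```bash
python3 - <<'E'
from h import *
s=read_state();print(s['time_s'],s['position'],s['tcp_rot'][:,0],s['joint_positions'])
f,W=grab('side')
cv2.imwrite('pics/s1.png',cv2.resize(f[140:290,250:450],None,fx=4,fy=4,interpolation=cv2.INTER_CUBIC)[:,:,::-1])
f,W=grab('top')
F=f.astype(int);z=W[...,2];v,u=np.mgrid[:400,:640]
m=(u>=222)&(u<=286)&(v>=172)&(v<=255)&(z>.031)&(z<.05)&(F.min(2)>140)&(F.max(2)-F.min(2)<25)
q=W[m]
for x in np.arange(.44,.74,.02):
    k=q[(q[:,0]>=x)&(q[:,0]<x+.02)]
    if len(k): print(x.round(2),len(k),np.percentile(k[:,1],[1,99]),np.median(k[:,2]))
print(np.percentile(q[:,0],[.5,2,98,99.5]))
E
```

```text
2.6 [ 0.45712113 -0.27072919  0.17176773] [0.30009032 0.95390936 0.00165409] [-4.27071960e+01  2.92641552e+01  9.96745899e+01  2.71248123e-02
  5.12386209e+01 -1.15261284e+02]
0.44 6 [0.24329748 0.35570139] 0.03180035908535084
0.46 31 [0.21446086 0.35970095] 0.03262527563477269
0.48 240 [0.19194185 0.40848853] 0.038209509807332065
0.5 264 [0.19218203 0.40659291] 0.03894386601839639
0.52 264 [0.1924757  0.40789246] 0.03881847174684827
0.54 266 [0.18927597 0.40593547] 0.0385611971388522
0.56 268 [0.1901213  0.40537805] 0.03852357136660234
0.58 261 [0.19044483 0.40685553] 0.03872894848634667
0.6 260 [0.18780253 0.40315173] 0.03874371608627525
0.62 257 [0.18850797 0.40406052] 0.038511357692371684
0.64 258 [0.18854847 0.40298851] 0.03815804190317429
0.66 263 [0.18552996 0.40120648] 0.03889458848720162
0.68 257 [0.18638786 0.40194891] 0.03875657222486062
0.7 40 [0.19681695 0.4014123 ] 0.036968015856789216
[0.42480653 0.47962461 0.6981966  0.70220084]
```

View pics/s1.png

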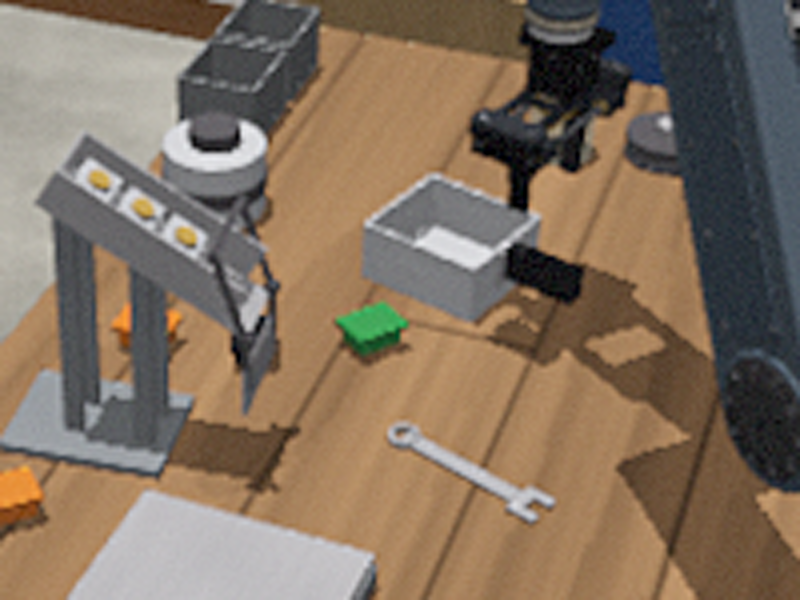

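The pan handle lies under the open gripper, and the feeder's paddle hangs free. I go down and grip.

Request:
play_rows(
  commands=[
    [[0.002,-0.002,-0.015],[0,0,0]],
    [[0.004,-0.0045,-0.04],[0,0,0]],
    [[0.004,-0.0045,-0.065],[0,0,0]],
    [[0.004,-0.0045,-0.085],[0,0,0]],
    [[0.004,-0.0045,-0.102],[0,0,0]],
    [[0.004,-0.0045,-0.114],[0,0,0]],
    [[0.004,-0.0045,-0.118],[0,0,0]],
    [[0.004,-0.0045,-0.118],[0,0,0]],
  ],
)

```text
time_s: 3.7
position: [0.4617, -0.2771, 0.0546]
tcp_rot: [[0.301, 0.0, -0.954], [0.954, -0.0, 0.301], [-0.0, -1.0, -0.0]]
force: [-0.1, -0.2, 0.5]
opening: 1.0
```

Request:
play_rows(
  commands=[
    [[0,0,0],[0,0,0]],
    [[0,0,0],[0,0,0]],
    [[0,0,0],[0,0,0]],
    [[0,0,0],[0,0,0]],
    [[0,0,0],[0,0,0]],
    [[0,0,0],[0,0,0]],
    [[0,0,0],[0,0,0]],
    [[0,0,0],[0,0,0]],
  ],
  gripper=0.005,
)

```text
time_s: 4.7
position: [0.4615, -0.277, 0.0545]
tcp_rot: [[0.301, -0.0, -0.954], [0.954, 0.0, 0.301], [0.0, -1.0, 0.0]]
force: [-0.0, 0.7, -0.3]
opening: 0.249
```

Request:
play_rows(
  commands=[
    [[0,0,0.005],[0,0,0]],
    [[0,0,0.015],[0,0,0]],
    [[0,0,0.03],[0,0,0]],
    [[0,0,0.045],[0,0,0]],
    [[0,0,0.055],[0,0,0]],
    [[0,0,0.06],[0,0,0]],
    [[0,0,0.06],[0,0,0]],
    [[0,0,0.06],[0,0,0]],
  ],
)

```text
time_s: 5.7
position: [0.4614, -0.2769, 0.1142]
tcp_rot: [[0.301, -0.001, -0.954], [0.954, 0.001, 0.301], [0.0, -1.0, 0.001]]
force: [-1.2, -0.2, -1.7]
opening: 0.253
```

```bash
cat > pan.py <<'E'
from h import *
def pan(W,u0,v0,u1,v1,zr):
    z=W[...,2];v,u=np.mgrid[:400,:640]
    m=(u>=u0)&(u<=u1)&(v>=v0)&(v<=v1)
    return W[m&(abs(z-zr)<.012)]
E
python3 - <<'E'
from pan import *
s=read_state();print(s['time_s'],s['position'],s['tcp_rot'],s['force'],s['moment'])
f,W=grab('top')
p=pan(W,375,185,435,240,.128)
p=p[(p[:,0]>.47)]
r=cv2.minAreaRect((p[:,:2]*1000).astype(np.float32));print(len(p),r)
A=np.c_[p[:,:2],np.ones(len(p))];print('plane',np.linalg.lstsq(A,p[:,2],rcond=None)[0])
E
```

```text
5.7 [ 0.46136778 -0.27686811  0.11418482] [[ 3.01015437e-01 -6.97239264e-04 -9.53619012e-01]
 [ 9.53619200e-01  5.94999075e-04  3.01015062e-01]
 [ 3.57522910e-04 -9.99999580e-01  8.44004656e-04]] [-1.15432999 -0.17325852 -1.65036382] [0.02402207 0.06059654 0.02454045]
159 ((559.852783203125, -309.3908996582031), (132.0345001220703, 127.28406524658203), 73.7380142211914)
plane [-0.01154917 -0.00669865  0.13102626]
```

Request:
play_rows(
  commands=[
    [[-0.005,0.01,0],[0,0,0.01]],
    [[-0.015,0.035,0],[0,0,0.05]],
    [[-0.025,0.075,0],[0,0,0.1]],
    [[-0.035,0.12,0],[0,0,0.16]],
    [[-0.045,0.17,0],[0,0,0.22]],
    [[-0.05,0.215,0],[0,0,0.28]],
    [[-0.05,0.255,0],[0,0,0.33]],
    [[-0.05,0.29,-0.004],[0,0,0.37]],
    [[-0.05,0.31,-0.007],[0,0,0.393]],
    [[-0.05,0.317,-0.008],[0,0,0.4]],
  ],
)

```text
time_s: 7.0
position: [0.4105, 0.0413, 0.1064]
tcp_rot: [[-0.097, -0.002, -0.995], [0.995, 0.0, -0.097], [0.0, -1.0, 0.001]]
force: [-0.2, -0.5, -2.1]
opening: 0.249
```

Request:
play_rows(
  commands=[
    [[0,0,0],[0,0,0]],
    [[0,0,0],[0,0,0]],
  ],
)

```text
time_s: 7.25
position: [0.4119, 0.0393, 0.1066]
tcp_rot: [[-0.093, 0.0, -0.996], [0.996, -0.0, -0.093], [-0.0, -1.0, -0.0]]
force: [-0.4, 0.5, -1.8]
opening: 0.252
```

```bash
python3 - <<'E'
from pan import *
s=read_state();print(s['time_s'],s['position'],s['tcp_rot'][:,0],s['force'],s['moment'])
f,W=grab('top')
cv2.imwrite('pics/t2.png',cv2.resize(f[120:290,250:400],None,fx=3.5,fy=3.5,interpolation=cv2.INTER_CUBIC)[:,:,::-1])
p=pan(W,270,180,350,290,.120)
p=p[(p[:,0]>.43)&(p[:,0]<.60)]
r=cv2.minAreaRect((p[:,:2]*1000).astype(np.float32));print(len(p),r)
for x in np.arange(.43,.6,.02):
    k=p[(p[:,0]>=x)&(p[:,0]<x+.02)]
    if len(k):print(x.round(2),len(k),k[:,1].min(),k[:,1].max(),np.median(k[:,2]))
E
```

```text
7.25 [0.41186458 0.03928935 0.10662741] [-9.30530561e-02  9.95661128e-01 -2.15430981e-04] [-0.4215712   0.46255355 -1.81030471] [-0.01949719  0.09977406 -0.01079536]
134 ((508.427001953125, 47.470096588134766), (138.86190795898438, 130.55087280273438), 6.164095878601074)
0.43 18 -0.02233820129014514 0.10373622670943729 0.12233639236479033
0.45 12 -0.022293958607735614 0.10804435080996456 0.11975145386526698
0.47 16 -0.021800017413485577 0.1088119617771048 0.11799440845743536
0.49 10 -0.017423215971954585 0.10942045425707696 0.11986604555852476
0.51 16 -0.016880252654657348 0.11416212869532184 0.12023271728386298
0.53 10 -0.0123853428686188 0.11457819749464526 0.11944096137657545
0.55 14 -0.011819192691015728 0.1154011426215187 0.12084750627264429
0.57 38 -0.011353895832608736 0.10391113838045836 0.11966074692163797
```

View pics/t2.png

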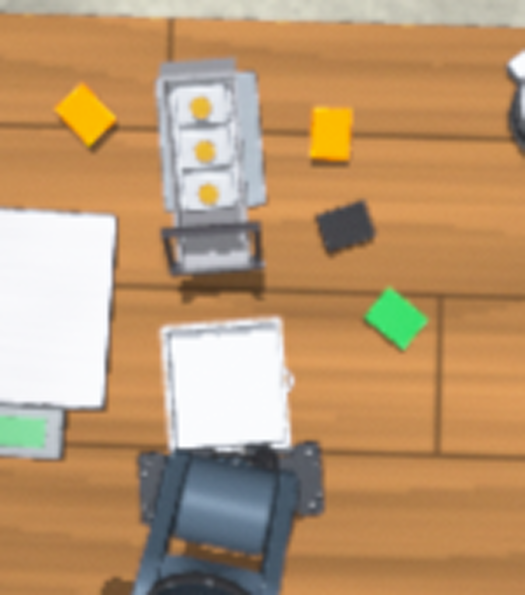

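Request:
play_rows(
  commands=[
    [[0.005,0.001,0],[0,0,0]],
    [[0.013,0.002,0],[0,0,0]],
    [[0.022,0.004,0],[0,0,0]],
    [[0.031,0.005,0],[0,0,0]],
    [[0.039,0.006,0],[0,0,0]],
    [[0.045,0.006,0],[0,0,0]],
    [[0.045,0.006,0],[0,0,0]],
  ],
)

```text
time_s: 8.18
position: [0.4572, 0.0459, 0.1065]
tcp_rot: [[-0.094, 0.001, -0.996], [0.996, -0.0, -0.094], [-0.0, -1.0, -0.001]]
force: [0.2, -0.1, -1.3]
opening: 0.253
```

Request:
play_rows(
  commands=[
    [[0.003,0,0],[0,0,0]],
    [[0.007,0.001,0],[0,0,0]],
    [[0.011,0.001,0],[0,0,0]],
    [[0.015,0.001,0],[0,0,0]],
    [[0.02,0.002,0],[0,0,0]],
    [[0.02,0.002,0],[0,0,0]],
  ],
)

```text
time_s: 8.93
position: [0.477, 0.048, 0.1065]
tcp_rot: [[-0.094, 0.0, -0.996], [0.996, -0.0, -0.094], [-0.0, -1.0, -0.0]]
force: [-0.9, 1.1, 0.0]
opening: 0.254
```

```bash
python3 - <<'E'
from pan import *
s=read_state();print(s['time_s'],s['position'],s['tcp_rot'][:,0],s['force'],s['moment'])
f,W=grab('side'); g,W2=grab('top')
a=cv2.resize(f[150:270,240:400],None,fx=4,fy=4,interpolation=cv2.INTER_CUBIC)
b=cv2.resize(g[130:250,290:350],None,fx=4,fy=4,interpolation=cv2.INTER_CUBIC)[:, :160*1]
b=cv2.resize(g[130:250,286:326+0],None,fx=4,fy=4,interpolation=cv2.INTER_CUBIC)
cv2.imwrite('pics/s3.png',np.hstack([a,b])[:,:,::-1])
E
```

```text
8.925 [0.47697577 0.04795874 0.10648184] [-9.42698135e-02  9.95546683e-01 -6.28408765e-05] [-0.92303445  1.05099658  0.04324253] [0.08396089 0.3500175  0.04221697]
```

View pics/s3.png

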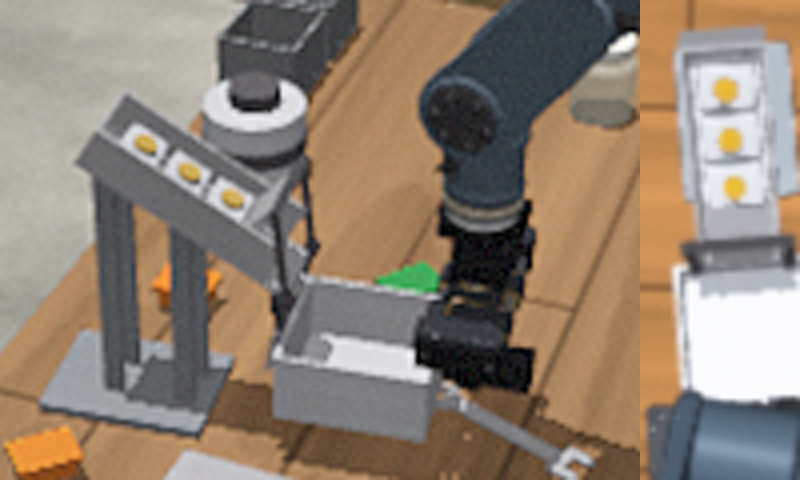

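The wall has met the paddle (the lever is slightly tilted) and the pan sits centred under the lip. I push on to about 0.75 rad and hold.

Request:
play_rows(
  commands=[
    [[0.006,0.001,0],[0,0,0]],
    [[0.014,0.001,0],[0,0,0]],
    [[0.023,0.002,0],[0,0,0]],
    [[0.031,0.003,0],[0,0,0]],
    [[0.036,0.003,0],[0,0,0]],
    [[0.036,0.003,0],[0,0,0]],
    [[0.036,0.003,0],[0,0,0]],
    [[0.036,0.003,0],[0,0,0]],
    [[0.036,0.003,0],[0,0,0]],
    [[0.036,0.003,0],[0,0,0]],
  ],
)

```text
time_s: 10.28
position: [0.5126, 0.0509, 0.1066]
tcp_rot: [[-0.094, 0.0, -0.996], [0.996, -0.0, -0.094], [-0.0, -1.0, -0.0]]
force: [-0.9, 0.3, -2.4]
opening: 0.253
```

```bash
python3 - <<'E'
from pan import *
s=read_state();print(s['time_s'],s['position'],s['tcp_rot'][:,0],s['force'],s['moment'])
f,W=grab('side'); g,W2=grab('top')
a=cv2.resize(f[150:270,240:400],None,fx=4,fy=4,interpolation=cv2.INTER_CUBIC)
b=cv2.resize(g[130:250,286:326+0],None,fx=4,fy=4,interpolation=cv2.INTER_CUBIC)
cv2.imwrite('pics/s4.png',np.hstack([a,b])[:,:,::-1])
E
```

```text
10.275 [0.51259335 0.05087796 0.10664177] [-9.40138646e-02  9.95570887e-01 -4.18873061e-05] [-0.91608538  0.33140622 -2.36612021] [ 0.0187755   0.43235569 -0.05005942]
```

View pics/s4.png

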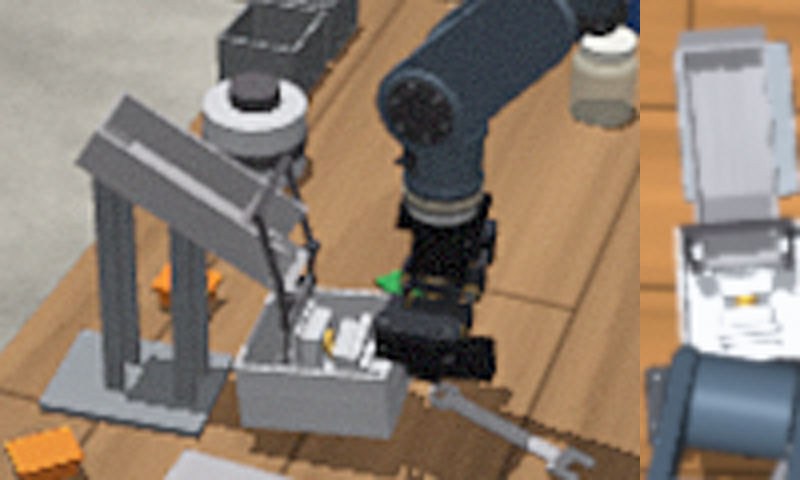

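```bash
python3 - <<'E'
from pan import *
f,W=grab('side')
print(read_state()['force'])
for (a,b) in [(262,225),(270,260),(278,300),(285,330),(286,355),(250,215),(290,165),(300,200),(308,235),(316,275),(255,310),(250,370),(320,370),(310,330),(350,340),(328,345),(300,320),(345,318)]:
    u=240+a//4;v=150+b//4
    print((a,b),W[v,u].round(3),f[v,u])
g,T=grab('top'); z=T[...,2]
for vv in range(170,226,2): print(vv,[tuple((T[vv,uu]*1000).round().astype(int)) if z[vv,uu]==z[vv,uu] else None for uu in (302,306,312,318)])
im=cv2.resize(g[170:230,285:345],None,fx=8,fy=8,interpolation=cv2.INTER_CUBIC)
s=cv2.resize(f[190:265,290:350],(384,480),interpolation=cv2.INTER_CUBIC)
cv2.imwrite('pics/t5.png',np.hstack([im,s])[...,::-1])
E
```

```text
[-2.28063784 -0.328212   -2.31467492]
(262, 225) [0.655 0.112 0.246] [40 38 40]
(270, 260) [0.646 0.116 0.213] [60 58 60]
(278, 300) [0.638 0.117 0.172] [81 83 88]
(285, 330) [0.632 0.112 0.139] [57 53 56]
(286, 355) [0.634 0.106 0.108] [83 80 83]
(250, 215) [0.676 0.088 0.239] [138 136 138]
(290, 165) [ 0.789 -0.308  0.029] [66 65 71]
(300, 200) [ 0.77  -0.296 -0.006] [138 117 105]
(308, 235) [0.644 0.021 0.183] [76 64 59]
(316, 275) [ 0.704 -0.168 -0.003] [162 125  89]
(255, 310) [ 0.738 -0.073  0.006] [180 141  98]
(250, 370) [0.659 0.132 0.101] [166 165 169]
(320, 370) [0.626 0.031 0.037] [163 164 167]
(310, 330) [0.623 0.074 0.115] [225 224 228]
(350, 340) [0.588 0.063 0.103] [216 218 221]
(328, 345) [0.608 0.06  0.091] [198 168  92]
(300, 320) [0.631 0.075 0.123] [162 163 167]
(345, 318) [ 0.614 -0.001  0.08 ] [159 159 163]
170 [(np.int64(725), np.int64(96), np.int64(214)), (np.int64(725), np.int64(81), np.int64(217)), (np.int64(726), np.int64(60), np.int64(215)), (np.int64(726), np.int64(38), np.int64(218))]
172 [(np.int64(718), np.int64(96), np.int64(213)), (np.int64(718), np
[... 4279 characters left out ...]
np.int64(554), np.int64(84), np.int64(50)), (np.int64(555), np.int64(58), np.int64(90)), (np.int64(555), np.int64(35), np.int64(88))]
220 [(np.int64(544), np.int64(78), np.int64(414)), (np.int64(545), np.int64(66), np.int64(410)), (np.int64(545), np.int64(48), np.int64(406)), (np.int64(546), np.int64(30), np.int64(393))]
222 [(np.int64(538), np.int64(78), np.int64(415)), (np.int64(539), np.int64(66), np.int64(418)), (np.int64(539), np.int64(48), np.int64(414)), (np.int64(540), np.int64(29), np.int64(411))]
224 [(np.int64(532), np.int64(77), np.int64(424)), (np.int64(533), np.int64(65), np.int64(421)), (np.int64(533), np.int64(47), np.int64(415)), (np.int64(534), np.int64(29), np.int64(413))]
```

View pics/t5.png

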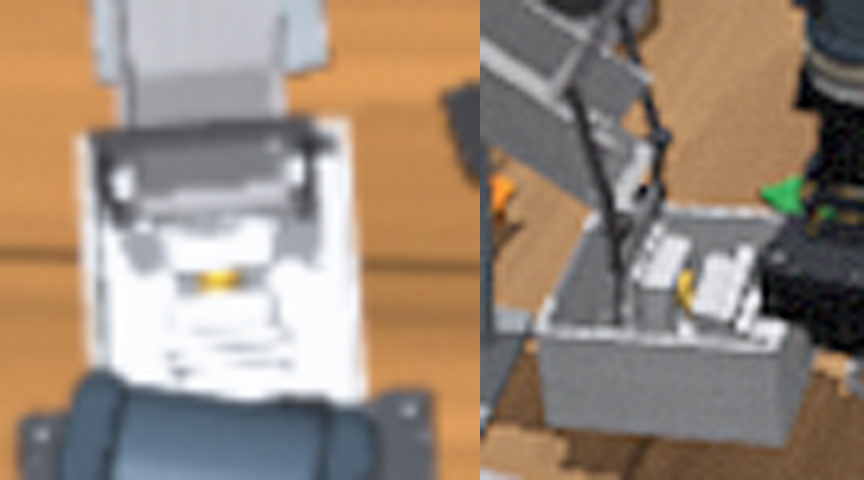

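The gate is shut again, with the crossbar back at its starting place, and the chute is empty. The pan's nose has drooped, and the paddle now seems to hang inside the pan. I'll measure the pan's tilt and the wrench.

```bash
python3 - <<'E'
from pan import *
s=read_state();print(s['time_s'],s['force'],s['moment'])
e=np.array([.9956,.094]);n=np.array([-.094,.9956]);t=s['position'][:2]
f,W=grab('top'); g,S=grab('side')
for nm,Q in(('top',W),('side',S)):
    P=Q.reshape(-1,3);P=P[np.isfinite(P[:,0])]
    a=(P[:,:2]-t)@e; b=(P[:,:2]-t)@n; z=P[:,2]
    for k,(lo,hi) in {'-y rim':(-.069,-.058),'+y rim':(.059,.070)}.items():
        m=(a>.02)&(a<.17)&(b>lo)&(b<hi)&(z>.05)&(z<.15)
        out=[]
        for x in np.arange(.03,.18,.02):
            j=m&(abs(a-x)<.01)
            if j.sum(): out.append((round(x,2),int(j.sum()),round(np.percentile(z[j],85),3)))
        print(nm,k,out)
    m=(a>.15)&(a<.19)&(abs(b)<.065)&(z>.05)&(z<.14)
    if m.sum(): print(nm,'far wall a,z',[(round(x,3),round(y,3)) for x,y in zip(a[m][:40:2],z[m][:40:2])])
    m=(a>.03)&(a<.165)&(abs(b)<.06)&(z>.01)&(z<.065)
    if m.sum()>10: print(nm,'floor',m.sum(),np.polyfit(a[m],z[m],1))
W0=np.load('topW.npy');F=np.load('topF.npy').astype(int);v,u=np.mgrid[:400,:640]
m=(u>305)&(u<340)&(v>222)&(v<272)&(F.min(2)>150);q=W0[m];print('wrench',len(q),q[:,:2].min(0),q[:,:2].max(0),np.percentile(q[:,2],[50,90]))
E
```

```text
10.475 [-1.98711826 -0.20219923 -1.87748508] [0.00307316 0.43366519 0.00998673]
top -y rim [(np.float64(0.03), 6, np.float64(0.114)), (np.float64(0.05), 9, np.float64(0.115)), (np.float64(0.07), 6, np.float64(0.115)), (np.float64(0.09), 7, np.float64(0.113)), (np.float64(0.11), 8, np.float64(0.108)), (np.float64(0.13), 5, np.float64(0.108)), (np.float64(0.15), 7, np.float64(0.103)), (np.float64(0.17), 7, np.float64(0.101))]
top +y rim [(np.float64(0.05), 1, np.float64(0.112)), (np.float64(0.07), 3, np.float64(0.114)), (np.float64(0.09), 5, np.float64(0.111)), (np.float64(0.11), 6, np.float64(0.108)), (np.float64(0.13), 4, np.float64(0.105)), (np.float64(0.15), 4, np.float64(0.101)), (np.float64(0.17), 2, np.float64(0.107))]
top far wall a,z [(np.float64(0.167), np.float64(0.099)), (np.float64(0.163), np.float64(0.102)), (np.float64(0.163), np.float64(0.098)), (np.float64(0.162), np.float64(0.075)), (np.float64(0.161), np.float64(0.078)), (np.float64(0.159), np.float64(0.074)), (np.float64(0.159), np.float64(0.061)), (np.float64(0.158), np.float64(0.069)), (np.float64(0.161), np.float
[... 1072 characters left out ...]
.float64(0.094)), (np.float64(0.163), np.float64(0.087)), (np.float64(0.168), np.float64(0.089)), (np.float64(0.162), np.float64(0.074)), (np.float64(0.168), np.float64(0.094)), (np.float64(0.167), np.float64(0.078)), (np.float64(0.164), np.float64(0.064)), (np.float64(0.168), np.float64(0.088)), (np.float64(0.165), np.float64(0.077)), (np.float64(0.161), np.float64(0.067)), (np.float64(0.164), np.float64(0.103)), (np.float64(0.163), np.float64(0.088)), (np.float64(0.163), np.float64(0.067)), (np.float64(0.168), np.float64(0.099)), (np.float64(0.165), np.float64(0.087))]
side floor 62 [0.01132299 0.04840372]
wrench 232 [ 0.35931001 -0.02738193] [0.52871283 0.05966724] [0.00724649 0.01184981]
```

The nose is about 7° down with its far rim at about 98 mm, and the paddle's bottom edge is at 88 mm. I lower the pan 21 mm (underside still off the bench) and draw back under the paddle.

Request:
play_rows(
  commands=[
    [[0,0,-0.003],[0,0,0]],
    [[0,0,-0.007],[0,0,0]],
    [[0,0,-0.011],[0,0,0]],
    [[0,0,-0.015],[0,0,0]],
    [[0,0,-0.019],[0,0,0]],
    [[0,0,-0.021],[0,0,0]],
    [[0,0,-0.021],[0,0,0]],
  ],
)

```text
time_s: 11.45
position: [0.5126, 0.0509, 0.0854]
tcp_rot: [[-0.094, -0.0, -0.996], [0.996, 0.0, -0.094], [0.0, -1.0, 0.0]]
force: [0.9, 0.1, -3.3]
opening: 0.249
```

Request:
play_rows(
  commands=[
    [[-0.003,0,0],[0,0,0]],
    [[-0.008,-0.001,0],[0,0,0]],
    [[-0.014,-0.001,0],[0,0,0]],
    [[-0.02,-0.002,0],[0,0,0]],
    [[-0.025,-0.002,0],[0,0,0]],
    [[-0.028,-0.003,0],[0,0,0]],
    [[-0.028,-0.003,0],[0,0,0]],
  ],
)

```text
time_s: 12.32
position: [0.4844, 0.0479, 0.0856]
tcp_rot: [[-0.094, -0.0, -0.996], [0.996, 0.0, -0.094], [0.0, -1.0, 0.0]]
force: [-0.4, 0.4, -2.3]
opening: 0.248
```

```bash
python3 - <<'E'
from pan import *
s=read_state();print(s['time_s'],s['position'],s['force'],s['moment'])
f,W=grab('side'); g,T=grab('top')
a=cv2.resize(f[180:265,280:360],None,fx=6,fy=6,interpolation=cv2.INTER_CUBIC)
b=cv2.resize(g[170:255,285:335],None,fx=6,fy=6,interpolation=cv2.INTER_CUBIC)
cv2.imwrite('pics/s6.png',np.hstack([a,b])[...,::-1])
E
```

```text
12.325 [0.48442794 0.0478597  0.08557297] [-0.43560256  0.36221618 -2.31182765] [ 0.06567867  0.23043783 -0.00258305]
```

View pics/s6.png

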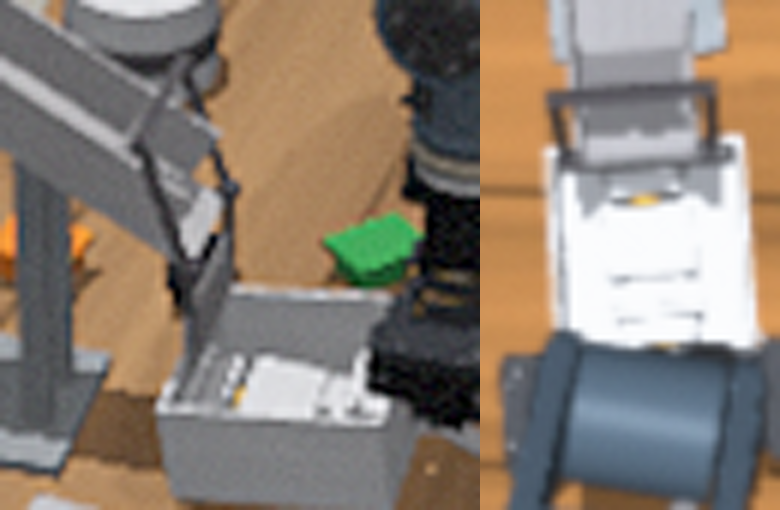

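No bowl is caught, the forces are small, and the far wall is about to pass under the paddle. I keep backing out.

Request:
play_rows(
  commands=[
    [[-0.003,0,0],[0,0,0]],
    [[-0.007,-0.001,0],[0,0,0]],
    [[-0.011,-0.001,0],[0,0,0]],
    [[-0.015,-0.001,0],[0,0,0]],
    [[-0.02,-0.002,0],[0,0,0]],
  ],
)

```text
time_s: 13.05
position: [0.4644, 0.0459, 0.0856]
tcp_rot: [[-0.094, 0.0, -0.996], [0.996, -0.0, -0.094], [-0.0, -1.0, -0.0]]
force: [-1.0, -0.7, -1.8]
opening: 0.25
```

Request:
play_rows(
  commands=[
    [[-0.005,0,0],[0,0,0]],
    [[-0.012,-0.001,0],[0,0,0]],
    [[-0.02,-0.002,0],[0,0,0]],
    [[-0.028,-0.003,0],[0,0,0]],
    [[-0.036,-0.003,0],[0,0,0]],
    [[-0.043,-0.004,0.002],[0,0,0]],
    [[-0.048,-0.005,0.007],[0,0,0]],
    [[-0.05,-0.005,0.012],[0,0,0]],
    [[-0.05,-0.005,0.015],[0,0,0]],
    [[-0.05,-0.005,0.015],[0,0,0]],
  ],
)

```text
time_s: 14.3
position: [0.4153, 0.0408, 0.1009]
tcp_rot: [[-0.094, 0.002, -0.996], [0.996, -0.0, -0.094], [-0.0, -1.0, -0.002]]
force: [0.2, 0.4, -2.6]
opening: 0.248
```

```bash
python3 - <<'E'
from pan import *
s=read_state();print(s['time_s'],s['position'],s['force'],s['moment'])
e=np.array([.9956,.094]);n=np.array([-.094,.9956]);t=s['position'][:2]
f,S=grab('side'); g,W=grab('top')
P=W.reshape(-1,3);P=P[np.isfinite(P[:,0])]
a=(P[:,:2]-t)@e; b=(P[:,:2]-t)@n; z=P[:,2]
m=(a>.02)&(a<.19)&(abs(b)<.08)&(z>.06)&(z<.13)
for lo,hi in((-.069,-.058),(.055,.066)):
    k=m&(b>lo)&(b<hi)&(a<.165); print(k.sum(),np.polyfit(a[k],z[k],1))
print('far',np.percentile(a[m],99.5),'b',np.percentile(b[m],[1,99]))
a=cv2.resize(f[180:265,280:375],None,fx=5,fy=5,interpolation=cv2.INTER_CUBIC)
b=cv2.resize(g[170:255,285:335],None,fx=5,fy=5,interpolation=cv2.INTER_CUBIC)
cv2.imwrite('pics/s7.png',np.hstack([a,b])[...,::-1])
E
```

```text
14.3 [0.41528878 0.040836   0.10094593] [ 0.21934354  0.41305278 -2.56733438] [-0.04976316  0.25504739 -0.02590217]
50 [-0.13714581  0.11028393]
60 [-0.04997271  0.09664941]
far 0.16711177549219558 b [-0.06690658  0.06182035]
```

View pics/s7.png

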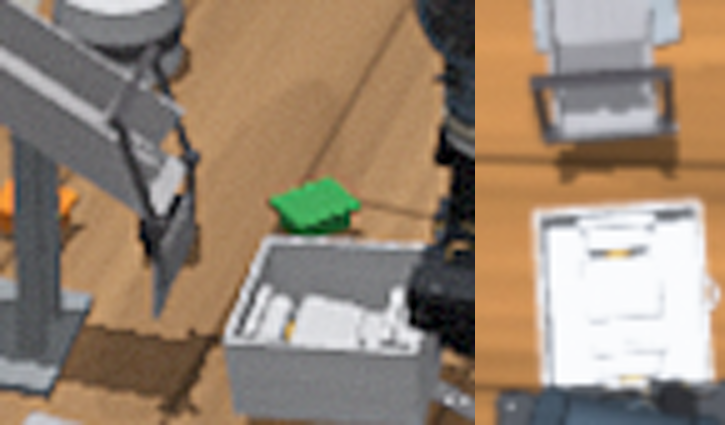

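All three bowls lie in the pan, the gate is shut and the bench is clear. Next I lift and level the pan, then carry it to the scale.

Request:
play_rows(
  commands=[
    [[0,0,0.004],[0.001,-0.01,0]],
    [[0,0,0.01],[0.003,-0.03,0]],
    [[0,0,0.018],[0.005,-0.055,0]],
    [[0,0,0.026],[0.008,-0.08,0]],
    [[0,0,0.034],[0.01,-0.1,0]],
    [[0,0,0.04],[0.011,-0.115,0]],
    [[0,0,0.044],[0.011,-0.119,0]],
    [[0,0,0.044],[0.011,-0.119,0]],
  ],
)

```text
time_s: 15.4
position: [0.4148, 0.0409, 0.1448]
tcp_rot: [[-0.094, 0.119, -0.988], [0.996, 0.011, -0.093], [-0.0, -0.993, -0.12]]
force: [1.0, -0.6, -2.3]
opening: 0.25
```

Request:
play_rows(
  commands=[
    [[0,0.003,0],[0,0,0]],
    [[0,0.01,0],[0,0,0]],
    [[0,0.02,0],[0,0,0]],
    [[0,0.034,0],[0,0,0]],
    [[0.002,0.05,0],[0,0,0]],
    [[0.005,0.066,0],[0,0,0]],
    [[0.009,0.082,0],[0,0,0]],
    [[0.014,0.098,0],[0,0,0]],
    [[0.02,0.114,0],[0,0,0]],
    [[0.026,0.13,0],[0,0,0]],
  ],
)

```text
time_s: 16.65
position: [0.4403, 0.1722, 0.1443]
tcp_rot: [[-0.095, 0.118, -0.988], [0.996, 0.011, -0.094], [-0.0, -0.993, -0.118]]
force: [0.1, 0.1, -3.2]
opening: 0.252
```

Request:
play_rows(
  commands=[
    [[0.006,0.016,0],[0,0,0]],
    [[0.012,0.032,0],[0,0,0]],
    [[0.019,0.048,0],[0,0,0]],
    [[0.026,0.064,0],[0,0,0]],
    [[0.033,0.08,0],[0,0,0]],
    [[0.04,0.094,0],[0,0,0]],
    [[0.046,0.105,0],[0,0,0]],
    [[0.051,0.113,0],[0,0,0]],
    [[0.054,0.117,0],[0,0,0]],
    [[0.054,0.117,0],[0,0,0]],
  ],
)

```text
time_s: 17.9
position: [0.4948, 0.2879, 0.1445]
tcp_rot: [[-0.094, 0.119, -0.988], [0.996, 0.011, -0.093], [-0.0, -0.993, -0.119]]
force: [0.5, -0.2, -3.2]
opening: 0.25
```

```bash
cat > m.py <<'E'
from pan import *
s=read_state();print(s['time_s'],s['position'],s['tcp_rot'],s['force'],s['moment'])
e=np.array([.9956,.094]);n=np.array([-.094,.9956]);t=s['position'][:2]
f,S=grab('side'); g,W=grab('top')
P=W.reshape(-1,3);P=P[np.isfinite(P[:,0])]
a=(P[:,:2]-t)@e; b=(P[:,:2]-t)@n; z=P[:,2]
m=(a>.02)&(a<.2)&(abs(b)<.08)&(z>.06+s['position'][2]-.11)&(z<s['position'][2]+.03)
print('far',np.percentile(a[m],99.5),'b',np.percentile(b[m],[1,99]))
b0,b1=np.percentile(b[m],[1,99])
for lo,hi in((b0-.002,b0+.006),(b1-.006,b1+.002)):
    k=m&(b>lo)&(b<hi)&(a<.165); print(k.sum(),np.polyfit(a[k],z[k],1))
x=cv2.resize(f[220:330,240:370],None,fx=4,fy=4,interpolation=cv2.INTER_CUBIC)
y=cv2.resize(g[165:275,215:285],None,fx=4,fy=4,interpolation=cv2.INTER_CUBIC)
cv2.imwrite('pics/s_%.1f.png'%s['time_s'],np.hstack([x,y])[...,::-1])
E
python3 m.py; ls pics
```

```text
17.9 [0.49475733 0.28792032 0.14449214] [[-9.40340769e-02  1.18647250e-01 -9.88473784e-01]
 [ 9.95568915e-01  1.08506620e-02 -9.34066277e-02]
 [-3.56844554e-04 -9.92877179e-01 -1.19141845e-01]] [ 0.53486344 -0.24461322 -3.17301899] [-0.00070851  0.38700775 -0.01568342]
far 0.16656800151375978 b [-0.06828067  0.06178503]
125 [-0.00510657  0.13572557]
169 [-0.03877427  0.13693792]
c.png
s1.png
s3.png
s4.png
s6.png
s7.png
s_17.9.png
side0.png
t2.png
t5.png
top0.png
```

Request:
play_rows(
  commands=[
    [[0,0.001,-0.004],[0,0,0]],
    [[0,0.003,-0.011],[0,0,0]],
    [[0,0.003,-0.019],[0,0,0]],
    [[0,0.003,-0.027],[0,0,0]],
    [[0,0.003,-0.034],[0,0,0]],
    [[0,0.003,-0.039],[0,0,0]],
    [[0,0.003,-0.041],[0,0,0]],
    [[0,0.003,-0.041],[0,0,0]],
  ],
)

```text
time_s: 19.0
position: [0.4947, 0.2909, 0.1035]
tcp_rot: [[-0.094, 0.119, -0.988], [0.996, 0.011, -0.093], [-0.0, -0.993, -0.119]]
force: [0.4, -0.6, -2.8]
opening: 0.252
```

Request:
play_rows(
  commands=[
    [[0,0,-0.001],[0,0,0]],
    [[0,0,-0.002],[0,0,0]],
    [[0,0,-0.004],[0,0,0]],
    [[0,0,-0.005],[0,0,0]],
    [[0,0,-0.005],[0,0,0]],
  ],
)

```text
time_s: 19.62
position: [0.4946, 0.2909, 0.0984]
tcp_rot: [[-0.094, 0.118, -0.988], [0.996, 0.011, -0.093], [-0.0, -0.993, -0.119]]
force: [-0.2, -0.7, -3.1]
opening: 0.251
```

```bash
python3 m.py; ls pics|grep s_
```

```text
19.625 [0.49455612 0.29087859 0.09841846] [[-9.40273222e-02  1.18475356e-01 -9.88495044e-01]
 [ 9.95569568e-01  1.08778426e-02 -9.33965069e-02]
 [-3.12490928e-04 -9.92897408e-01 -1.18973274e-01]] [-0.18542829 -0.70470732 -3.08179944] [-0.00732573  0.3893907   0.02898662]
far 0.16729749254963602 b [-0.067995    0.06147454]
115 [-0.0079202   0.09074763]
159 [-0.01446246  0.08816385]
s_17.9.png
s_19.6.png
```

Request:
play_rows(
  commands=[
    [[0,0,-0.001],[0,0,0]],
    [[0,0,-0.002],[0,0,0]],
    [[0,0,-0.003],[0,0,0]],
    [[0,0,-0.003],[0,0,0]],
  ],
)

```text
time_s: 20.23
position: [0.4947, 0.291, 0.0957]
tcp_rot: [[-0.094, 0.119, -0.988], [0.996, 0.011, -0.093], [-0.0, -0.993, -0.12]]
force: [-1.0, -0.7, -0.3]
opening: 0.251
```

Request:
play_rows(
  commands=[
    [[0,0,-0.001],[0,0,0]],
    [[0,0,-0.002],[0,0,0]],
    [[0,0,-0.002],[0,0,0]],
  ],
)

```text
time_s: 20.6
position: [0.4947, 0.291, 0.0937]
tcp_rot: [[-0.094, 0.119, -0.988], [0.996, 0.011, -0.093], [-0.0, -0.993, -0.12]]
force: [-2.1, 0.5, 0.9]
opening: 0.249
```

```bash
python3 m.py; ls pics|grep s_
```

```text
20.6 [0.49471384 0.29102041 0.09371283] [[-9.41339225e-02  1.19177129e-01 -9.88400534e-01]
 [ 9.95559540e-01  1.11806993e-02 -9.34676152e-02]
 [-8.81928743e-05 -9.92810054e-01 -1.19700411e-01]] [-2.07641773  0.4685703   0.88604554] [0.03232674 0.14476831 0.00657487]
far 0.1846403393939447 b [-0.06849792  0.06158949]
121 [-0.01274657  0.08598858]
163 [-0.00429019  0.08262825]
s_17.9.png
s_19.6.png
s_20.6.png
```

The pan is carried by the plate now (force changed from -3.1 to +0.9 N). I ease down 1 mm and release.

Request:
play_rows(
  commands=[
    [[0,0,-0.001],[0,0,0]],
    [[0,0,-0.001],[0,0,0]],
  ],
)

```text
time_s: 20.95
position: [0.4948, 0.291, 0.0932]
tcp_rot: [[-0.094, 0.119, -0.988], [0.996, 0.011, -0.094], [-0.0, -0.993, -0.12]]
force: [-3.3, 0.2, 6.2]
opening: 0.248
```

Request:
play_rows(
  commands=[
    [[0,0,0],[0,0,0]],
    [[0,0,0],[0,0,0]],
    [[0,0,0],[0,0,0]],
    [[0,0,0],[0,0,0]],
    [[0,0,0],[0,0,0]],
    [[0,0,0],[0,0,0]],
    [[0,0,0],[0,0,0]],
  ],
  gripper=0.07,
)

```text
time_s: 21.82
position: [0.4946, 0.2909, 0.0925]
tcp_rot: [[-0.094, 0.119, -0.988], [0.996, 0.011, -0.093], [-0.0, -0.993, -0.119]]
force: [-0.4, -0.7, -0.2]
opening: 0.799
```

Request:
play_rows(
  commands=[
    [[0,0,0.005],[0,0,0]],
    [[-0.001,0,0.015],[0,0,0]],
    [[-0.003,0,0.03],[0,0,0]],
    [[-0.005,0,0.05],[0,0,0]],
    [[-0.01,0,0.075],[0,0,0]],
    [[-0.02,0,0.1],[0,0,0]],
    [[-0.04,0,0.125],[0,0,0]],
    [[-0.06,0,0.14],[0,0,0]],
    [[-0.08,0,0.15],[0,0,0]],
    [[-0.08,0,0.15],[0,0,0]],
  ],
)

```text
time_s: 23.08
position: [0.4132, 0.291, 0.2436]
tcp_rot: [[-0.095, 0.12, -0.988], [0.995, 0.012, -0.095], [0.0, -0.993, -0.12]]
force: [0.0, -0.6, -0.5]
opening: 0.806
```

```bash
python3 - <<'E'
from pan import *
s=read_state();print(s['time_s'],s['position'],s['force'])
f,S=grab('side'); g,W=grab('top')
z=W[...,2];v,u=np.mgrid[:400,:640]
m=(u>225)&(u<285)&(v>175)&(v<262)&(z>.09)&(z<.125)
p=W[m];p=p[p[:,0]>.51];r=cv2.minAreaRect((p[:,:2]*1000).astype(np.float32));print(len(p),r,np.median(p[:,2]))
q=p[(p[:,2]>.098)];A=np.c_[q[:,:2],np.ones(len(q))];print(np.linalg.lstsq(A,q[:,2],rcond=None)[0])
x=cv2.resize(f[150:345,225:415],None,fx=2.8,fy=2.8,interpolation=cv2.INTER_CUBIC)
y=cv2.resize(g[125:275,220:340],None,fx=2.2,fy=3.64*1,interpolation=cv2.INTER_CUBIC)
y=cv2.resize(g[170:265,225:285],(264,x.shape[0]*1),interpolation=cv2.INTER_CUBIC)
cv2.imwrite('pics/end.png',np.hstack([x,y])[...,::-1])
E
```

```text
23.075 [0.41323924 0.29100121 0.24355957] [ 0.04936702 -0.60386693 -0.51843369]
253 ((586.6531372070312, 296.96533203125), (150.2763214111328, 131.28009033203125), 5.644952297210693) 0.10441031107156418
[ 0.00012831 -0.00309497  0.10655696]
```

View pics/end.png

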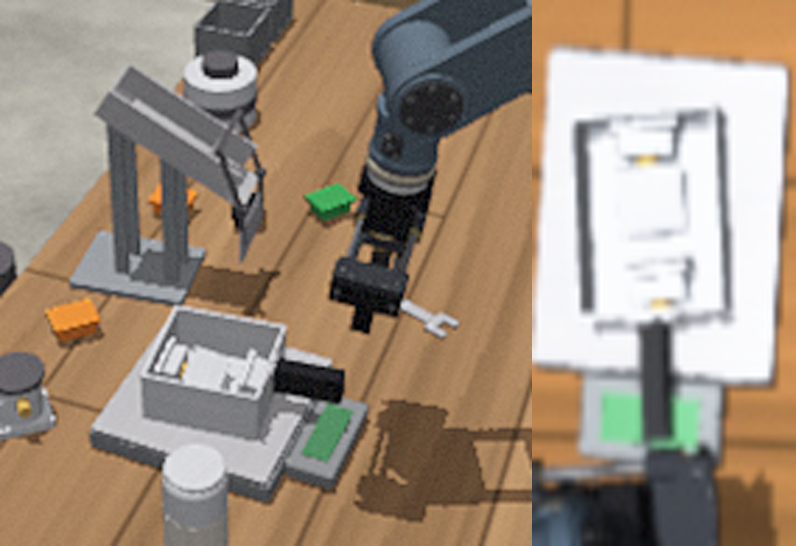

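The pan stands level (the rim fit shows no slope) in the middle of the plate, holding three bowls. The gate is shut, the bench is clear and the gripper is away, so I hand in.

```bash
python3 -c "
from rig import *
print(hand_in())"
```

```text
the job is handed in; nothing more can be done
None
```

The pan is on the scale with all three float bowls in it, and I handed the job in at about 23 s. One thing went differently from the plan, at the gate.

**What I did:** I picked up the pan by its handle and pushed the paddle back with its far wall. All three bowls slid into the pan. I then set the pan down on the scale plate and let go.

**What did not go to plan:** When I looked after the push, the pan's nose had tipped down about 7° in the grip. Its far wall had slipped under the paddle, so the gate was already shut before I drew the pan back. I lowered the pan 21 mm, backed it out under the paddle with only small forces, and levelled it before carrying it over.

**Last checks:**
- **Pan:** it stands level, about 1 cm or less from the plate's middle. The first fit read 587, 297 mm, but its length came out about 10 mm too long. Corrected for that, the pan is at about x 591, against a plate centre of 592, 297.
- **Bowls:** all three are in the pan and none is on the bench.
- **Feeder:** the gate is shut and the chute is empty.
- **Forces:** the highest force I read was about 7 N, at the set-down. I only had readings at the end of each move.
- **Other things on the bench:** I saw nothing moved in the last picture, but I did not measure their positions again.

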